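# Make up two mosaic class kits

### The job

Make up two kits for the mosaic class: the blue tray gets the green stone, the yellow pigment jar and the white tub of adhesive; the orange tray gets the terracotta stone and the red pigment jar. In each tray the stone stands in the cork-lined cell, the pigment jar in the white-lined cell and the tub, if there is one, in the black-lined cell, all upright and flat on the cell floor. Leave the marble stone, the blue jar and the grey tub where they stand, and tip nothing over.

Things in the scene. Friction and masses are not known exactly. Their poses are not given: they have to be found in the camera images.
- blue_tray: fixed blue plastic kit tray, 218 (x) by 76 mm (y), three 66 mm square cells in a row along its x; walls and dividers 5 mm thick, 16 mm high; cell floors 5 mm above the table. Origin: centre of underside, z up. Cell centres (y = 0): brown cork-lined cell x = -71 mm, black rubber-lined cell x = 0, white-lined cell x = +71 mm. Stands at the robot's left or right, its x within 0.3 rad of straight ahead.
- orange_tray: fixed orange plastic kit tray, 147 (x) by 76 mm (y), two 66 mm square cells in a row along its x; walls and dividers 5 mm thick, 16 mm high; cell floors 5 mm above the table. Origin: centre of underside, z up. Cell centres (y = 0): white-lined cell x = -35.5 mm, brown cork-lined cell x = +35.5 mm. Stands at the robot's left or right, its x within 0.3 rad of straight ahead.
- green_stone: sawn bar of green stone standing on end, footprint 44 mm (its own x) by 34 mm (its own y), sides flat to 48 mm, rough split top at about 53 mm; 0.13 to 0.27 kg. Origin: centre of its underside, z up. Goes in the blue tray.
- terracotta_stone: sawn bar of brownish-red terracotta standing on end, footprint 44 mm (its own x) by 34 mm (its own y), sides flat to 48 mm, rough split top at about 53 mm; 0.13 to 0.27 kg. Origin: centre of its underside, z up. Goes in the orange tray.
- marble_stone: sawn bar of pale marble standing on end, footprint 44 mm (its own x) by 34 mm (its own y), sides flat to 48 mm, rough split top at about 53 mm; 0.13 to 0.27 kg. Origin: centre of its underside, z up. A spare: stays where it stands.
- yellow_jar: closed round pigment jar, yellow with a yellow lid and a white paper label, 40 mm diameter, 60 mm tall, straight sides; about 0.1 kg. Origin: centre of its underside, z up. Goes in the blue tray.
- red_jar: closed round pigment jar, red with a red lid and a white paper label, 40 mm diameter, 60 mm tall, straight sides; about 0.1 kg. Origin: centre of its underside, z up. Goes in the orange tray.
- blue_jar: closed round pigment jar, blue with a blue lid and a white paper label, 40 mm diameter, 60 mm tall, straight sides; about 0.1 kg. Origin: centre of its underside, z up. A spare: stays where it stands.
- white_tub: closed round adhesive tub, white with a white lid and a blue band round its side, 50 mm diameter, 58 mm tall, straight sides; 0.09 to 0.18 kg. Origin: centre of its underside, z up. Goes in the blue tray.
- grey_tub: closed round adhesive tub, grey with a grey lid and a black band round its side, 50 mm diameter, 58 mm tall, straight sides; 0.09 to 0.18 kg. Origin: centre of its underside, z up. A spare: stays where it stands.

How it is judged:
By the outcome, as a careful person would: the job done as asked, in the order asked, and still so for the second after the job is handed in, with the robot touching nothing.
It also fails if it takes over 120 s, if anything falls off the work surface, if the arm or the gripper's body presses on something with over 40 N, if the wrist force passes 120 N, or if a joint passes its speed limit or range.

### The arm

A 6-joint arm with a two-finger parallel gripper is mounted at the origin on the work surface. World frame = base frame: x ahead of the robot, y to its left, z up, the work surface at z = 0. Lengths are in m, angles in rad, forces in N, time in s.
With the tool pointing down it reaches from about 0.375 to 0.9 m from the base axis. Payload 3.1 kg.
Tool frame: the origin (TCP) lies at the centre of the arm's flange, where the gripper is bolted on; the fingertips stand 173 mm ahead of it and the grasp point (between the pads) lies 155 mm ahead of it (tip_extent is the distance from the TCP to the fingertips, in m); z points along the fingers, y is the direction in which the jaws open and shut (so a half turn about z gives the same grasp; the last joint's range is limited). The gripper opens to 85 mm and grips with 20 to 120 N. Pads are 22 mm wide; open, the fingers measure 114 mm over their backs; the gripper's body (76 mm by 85 mm) begins 54 mm behind the grasp point. The pads swing forward as they close: fully open they stand 13 mm farther back than shut.
Start: joints at [-1.522, 0.527, 1.433, -0, 1.181, -0.178], TCP at [0.141, -0.609, 0.405] pointing down, gripper open.
Joint ranges: [-3.08, 3.08], [-0.75, 2.2], [0.22, 2.44], [-1.43, 4.57], [0, 2.65], [-2.85, 2.85]. Speed limits (rad/s): [2.79, 2.79, 3.14, 3.14, 3.14, 3.14].

### API

Orientations are given as a unit quaternion [x, y, z, w].
In Python, from station import sense, snapshot, sign_off, tip_extent gives the robot as it stands. The module is installed in compiled form; this text tells all that it offers.
- The arm moves only by the tool servo_tool, never from a script. Its argument "rows" is a list of rows, each a list of 3 entries, a list of its own where there are three numbers: the shift along the tool's x, y, z in mm, then the turn about the tool's z in degrees, then the opening, from -1 (shut) to 1 (fully open), so that 0 is half open. A call has 1 to 8 rows; each row is the pose to reach, as a shift and turn from the pose measured when the call began, along the tool's axes at that moment; what a row does not reach only later rows make up. A row lasts 1/10 s, in which the tool goes at most 50 mm and 8.59 degrees, less where a joint would pass 70% of its speed; a pose out of reach is approached as far as the arm can. A call with a gripper value outside its range is refused whole. The fingers move at their own pace and stop on an object; "force" is the grip in N (left out, the last holds). Time passes only in rows, so rows that repeat a pose let the fingers close. It gives the time, the measured TCP pose, the force and the opening at its end, in the units of the state.
- sense(): the state, without advancing time (a new reading comes with each control period).
- snapshot(name): name is "scene" or "top" or "wrist"; returns a dict with "image" (400x640x3 uint8, blue, green, red), "z_map" (400x640 float32, m along the optical axis (not along the pixel's ray), 0 where there is no reading), "vertical_fov" (degrees; the focal length in pixels is half the picture's height over the tangent of half this angle, whatever the lens; pixels are square), "cx", "cy" (the principal point, pixels), "cam_to_world" (4x4, takes a point from camera to world coordinates). Camera axes: x right, y down, z forward; pixel columns grow to the right and rows downward; lengths in m; the calibration is good to about 2 mm. A picture is of the moment at which its call begins.
- sign_off(): hands the job in, once; it reports no verdict.
The state is a dict: "t": time; "q": joint angles; "qd": joint speeds; "tau": joint torques, N m; "tcp_pos": TCP position; "tool_rot": TCP orientation; "force": force on the tool from outside, world axes, zero at the start; "ft_torque": the same for the moment, N m; "finger_gap": opening from 0.0 (shut) to 1.0 (fully open).
Only numpy, scipy, OpenCV 4.12 (cv2) and the standard library are available. Lean on these libraries where they do the work, as an engineer would, in place of code of your own. Each camera call takes 0.05 s, during which the arm holds its last target. There are 200 camera calls.

## Working session

There is one attempt and no reset: what is moved stays moved. The work goes in short steps, Python scripts to look and compute and a tool call to move; the robot and the scene stay as the last step left them, time stands still between calls to the robot, and variables do not carry over. Pictures are saved under pics/ and viewed, about 12 in all and at most 16, crops included, and the job is handed in when it is done.

Besides the shell and the picture viewer there is one more tool, called by a JSON object that holds its "name" and its "arguments", one argument or row to a line. servo_tool: Moves the arm, as the interface text tells. Its arguments: {"type":"object","properties":{"rows":{"type":"array"},"force":{"type":"number"}},"required":["rows"]}

```bash
mkdir -p pics; cat > h.py <<'E'
import numpy as np, cv2
from station import sense, snapshot, sign_off, tip_extent
def shot(n,f=None):
    s=snapshot(n)
    if f: cv2.imwrite('pics/'+f,s['image'])
    s['f']=200/np.tan(np.radians(s['vertical_fov'])/2)
    s['T']=np.array(s['cam_to_world']); return s
def cloud(s):
    z=s['z_map']; v,u=np.mgrid[:400,:640]
    p=np.stack([(u-s['cx'])/s['f']*z,(v-s['cy'])/s['f']*z,z],-1)
    return p@s['T'][:3,:3].T+s['T'][:3,3]
def ray(s,u,v,h):
    d=s['T'][:3,:3]@np.array([(u-s['cx'])/s['f'],(v-s['cy'])/s['f'],1]); o=s['T'][:3,3]
    return o+d*(h-o[2])/d[2]
E
python3 - <<'E'
from h import *
for n in ('top','scene'):
    s=shot(n,n+'0.png'); print(n,s['vertical_fov'],s['cx'],s['cy'],np.round(s['T'],3).tolist(),(s['z_map']>0).mean())
st=sense(); print({k:np.round(v,3).tolist() for k,v in st.items()}, tip_extent)
E
```

```text
top 56.459543835137715 314.3390460074313 198.65332736471234 [[-0.014, -0.99, 0.14, 0.434], [-1.0, 0.013, -0.014, 0.006], [0.012, -0.14, -0.99, 0.883], [0.0, 0.0, 0.0, 1.0]] 0.99605078125
scene 42.859000131449235 313.4567619833497 206.19594821547096 [[-0.738, 0.407, -0.539, 1.27], [0.675, 0.464, -0.574, 0.725], [0.017, -0.787, -0.617, 0.839], [0.0, 0.0, 0.0, 1.0]] 0.9960234375
{'t': 0.1, 'q': [-1.522, 0.528, 1.434, -0.0, 1.181, -0.178], 'qd': [0.002, -0.002, -0.004, 0.001, -0.001, 0.001], 'tau': [-0.001, -44.331, -17.859, -0.0, 0.004, -0.0], 'tcp_pos': [0.141, -0.609, 0.404], 'tool_rot': [0.994, 0.114, 0.0, -0.001], 'force': [0.142, -0.149, -0.453], 'ft_torque': [0.02, -0.041, -0.011], 'finger_gap': 1.001} 0.1734
```

View pics/top0.png

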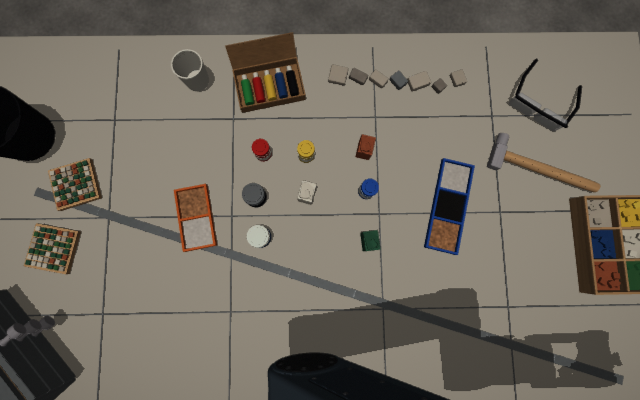

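View pics/scene0.png

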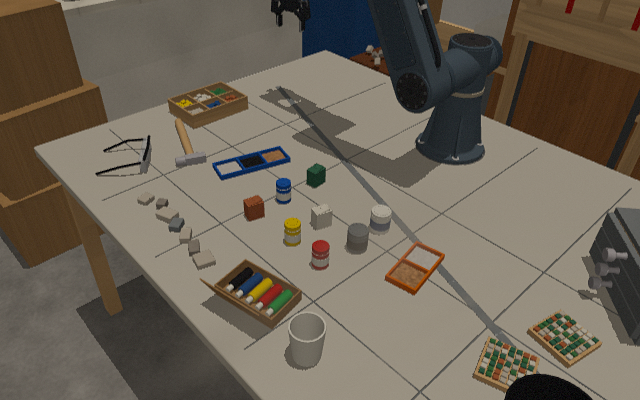

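The top view shows the whole layout. Stones are terracotta (366,146), marble (307,191) and green (370,240). Jars are red (261,149), yellow (306,150) and blue (370,188), and tubs are grey (254,195) and white (258,236). The orange tray is at (195,217) and the blue tray at (450,206). The scene view agrees, with everything upright.

```bash
cat > m.py <<'E'
from h import *
px=dict(terra=(366,146),marble=(307,191),green=(370,240),red=(261,149),yellow=(306,150),bluej=(370,188),grey=(254,195),white=(258,236))
s=shot('top'); P=cloud(s)
tab=P[...,2]
m=((tab>.022)&(tab<.075)).astype(np.uint8)
n,L=cv2.connectedComponents(m)
for k,(u,v) in px.items():
    l=L[v,u]; q=P[(L==l)]; top=q[q[:,2]>np.percentile(q[:,2],95)-.008]
    if k in('terra','marble','green'):
        r=cv2.minAreaRect((q[:,:2]*1000).astype(np.float32)); print(k,len(q),np.round(r[0],1),np.round(r[1],1),'ang',round(r[2],1),'z',np.percentile(q[:,2],95).round(4), 'topmean',top.mean(0).round(4))
    else:
        c,r=cv2.minEnclosingCircle((top[:,:2]*1000).astype(np.float32)); print(k,len(q),len(top),np.round(c,1),round(r,1),'mean',top.mean(0).round(4))
hsv=cv2.cvtColor(s['image'],cv2.COLOR_BGR2HSV); v,u=np.mgrid[:400,:640]
for nm,(a,b,box) in dict(blue=(105,125,(415,480,150,262)),orange=(5,16,(165,222,178,258))).items():
    mk=(hsv[...,0]>=a)&(hsv[...,0]<=b)&(hsv[...,1]>150)&(hsv[...,2]>70)&(u>box[0])&(u<box[1])&(v>box[2])&(v<box[3])
    w=np.array([ray(s,x,y,.016)[:2]*1000 for y,x in np.argwhere(mk)],np.float32)
    r=cv2.minAreaRect(w); print(nm,len(w),np.round(r,1) if 0 else r, 'z',np.percentile(tab[mk],[10,50,90]).round(4))
E
python3 m.py
```

```text
terra 332 [ 677.5 -128.3] [34.  44.5] ang 75.8 z 0.0567 topmean [ 0.6767 -0.128   0.0529]
marble 316 [570.4  11.3] [33.9 44. ] ang 74.1 z 0.0568 topmean [0.5702 0.0114 0.0529]
green 334 [ 457.4 -131.5] [43.6 34.5] ang 6.4 z 0.0563 topmean [ 0.4575 -0.1314  0.0525]
red 312 238 [671.8 115.8] 20.0 mean [0.6709 0.1153 0.061 ]
yellow 303 242 [667.1  12.3] 19.9 mean [0.6665 0.0124 0.0608]
bluej 298 239 [ 576.5 -130.9] 19.7 mean [ 0.5759 -0.1305  0.061 ]
grey 441 381 [565.1 131.6] 24.7 mean [0.5648 0.1317 0.0592]
white 445 399 [470.6 120.8] 24.8 mean [0.4704 0.1205 0.0591]
blue 584 ((536.594970703125, -325.6568908691406), (75.56226348876953, 217.66464233398438), 75.44286346435547) z [0.0144 0.0166 0.0186]
orange 598 ((517.3067016601562, 273.3974914550781), (147.5185546875, 77.23497772216797), 10.400596618652344) z [0.0076 0.0161 0.0182]
```

```bash
cat > go.py <<'E'
import sys; from h import *
from scipy.spatial.transform import Rotation as R
# go.py x y z psi  (mm, deg), chains of 4 -> tool shift from the present pose
a=list(map(float,sys.argv[1:])); s=sense(); r=R.from_quat(s['tool_rot']); X=r.as_matrix()
psi=np.degrees(np.arctan2(X[1,0],X[0,0]))
print('tcp',np.round(s['tcp_pos'],4),'psi',psi.round(2),'zaxis',X[:,2].round(3),'t',s['t'],'gap',round(s['finger_gap'],3),'F',np.round(s['force'],1))
for i in range(0,len(a),4):
    print(np.round(X.T@(np.array(a[i:i+3])-np.array(s['tcp_pos'])*1000),1), 'turn',round(psi-a[i+3],1))
E
python3 go.py 457.4 -131.5 300 6.4 457.4 -131.5 188 6.4
```

```text
tcp [ 0.1412 -0.6086  0.404 ] psi 13.05 zaxis [-0.     0.002 -1.   ] t 0.15 gap 1.001 F [-0.6  0.9  0.9]
[ 415.8 -393.2  104.7] turn 6.7
[ 415.7 -393.   216.7] turn 6.7
```

{"name": "servo_tool", "arguments": {
  "rows": [
    [[416,-393,105],7,1],
    [[416,-393,105],7,1],
    [[416,-393,105],7,1],
    [[416,-393,105],7,1],
    [[416,-393,105],7,1],
    [[416,-393,105],7,1],
    [[416,-393,105],7,1],
    [[416,-393,105],7,1]
  ],
  "force": 60
}}

```text
t: 0.95
tcp_pos: [0.3593, -0.2793, 0.3323]
tool_rot: [0.999, 0.052, 0.0, -0.001]
force: [1.1, -0.2, 0.3]
finger_gap: 1.004
```

```bash
python3 go.py 457.4 -131.5 300 6.4 457.4 -131.5 188 6.4
```

```text
tcp [ 0.3593 -0.2793  0.3323] psi 6.01 zaxis [ 0.     0.001 -1.   ] t 0.95 gap 1.004 F [ 1.1 -0.2  0.3]
[ 113.  -136.7   32.5] turn -0.4
[ 113.  -136.5  144.5] turn -0.4
```

{"name": "servo_tool", "arguments": {
  "rows": [
    [[113,-137,33],0,1],
    [[113,-137,33],0,1],
    [[113,-137,33],0,1],
    [[113,-137,33],0,1],
    [[113,-137,33],0,1],
    [[113,-137,33],0,1]
  ]
}}

```text
t: 1.55
tcp_pos: [0.4575, -0.1306, 0.2993]
tool_rot: [0.999, 0.054, -0.0, -0.001]
force: [-0.8, -0.4, 0.2]
finger_gap: 0.998
```

```bash
python3 go.py 457.4 -131.5 188 6.4; python3 - <<'E'
from h import *
s=shot('wrist','w1.png'); P=cloud(s); z=P[...,2]
m=((z>.03)&(z<.06)).astype(np.uint8); n,L,S,C=cv2.connectedComponentsWithStats(m)
for i in range(1,n):
    if S[i,4]>800: q=P[L==i]; print(S[i],cv2.minAreaRect((q[:,:2]*1000).astype(np.float32)))
E
```

```text
tcp [ 0.4575 -0.1306  0.2993] psi 6.15 zaxis [-0.     0.001 -1.   ] t 1.55 gap 0.998 F [-0.8 -0.4  0.2]
[ -0.2   1.1 111.3] turn -0.3
[  51    0   84   42 2387] ((560.1724853515625, 13.724660873413086), (35.3161506652832, 25.358007431030273), 74.71697235107422)
[ 308    0   75   48 2776] ((564.9981079101562, -131.8935546875), (20.91412925720215, 39.94942092895508), 5.973063945770264)
[ 296  168   53   70 3559] ((456.3993225097656, -131.66650390625), (44.24066925048828, 34.062076568603516), 5.76889181137085)
```

View pics/w1.png

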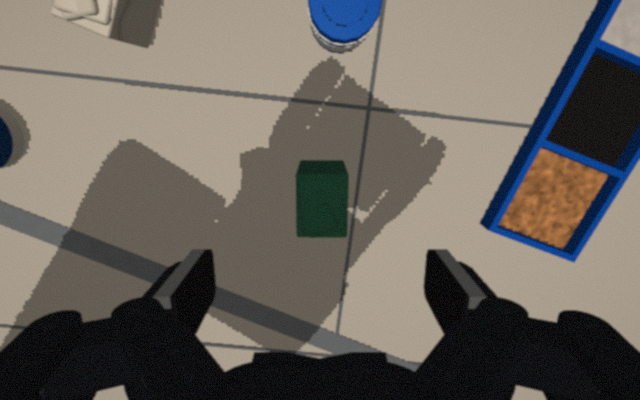

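The wrist view shows the green stone at (322,199), midway between the fingers. Its depth fit agrees with the top view to 1 mm. I'll go down and grip.

{"name": "servo_tool", "arguments": {
  "rows": [
    [[-1,1,50],0,1],
    [[-1,1,100],0,1],
    [[-1,1,111],0,1],
    [[-1,1,111],0,1],
    [[-1,1,111],0,-1],
    [[-1,1,111],0,-1],
    [[-1,1,111],0,-1],
    [[-1,1,111],0,-1]
  ],
  "force": 60
}}

```text
t: 2.4
tcp_pos: [0.4569, -0.1325, 0.1904]
tool_rot: [0.999, 0.053, 0.002, 0.0]
force: [-0.6, 0.4, 5.3]
finger_gap: 0.385
```

{"name": "servo_tool", "arguments": {
  "rows": [
    [[0,0,0],0,-1],
    [[0,0,0],0,-1],
    [[0,0,0],0,-1]
  ]
}}

```text
t: 2.7
tcp_pos: [0.4569, -0.1324, 0.1907]
tool_rot: [0.999, 0.053, 0.002, 0.001]
force: [-0.4, -0.2, -1.1]
finger_gap: 0.389
```

```bash
python3 go.py 467.9 -307.8 310 -14.6
```

```text
tcp [ 0.4569 -0.1324  0.1907] psi 6.07 zaxis [ 0.004 -0.001 -1.   ] t 2.7 gap 0.389 F [-0.4 -0.2 -1.1]
[  -7.2  175.7 -119.1] turn 20.7
```

{"name": "servo_tool", "arguments": {
  "rows": [
    [[0,0,-50],0,-1],
    [[0,0,-100],0,-1],
    [[-7,176,-119],20.7,-1],
    [[-7,176,-119],20.7,-1],
    [[-7,176,-119],20.7,-1],
    [[-7,176,-119],20.7,-1],
    [[-7,176,-119],20.7,-1],
    [[-7,176,-119],20.7,-1]
  ]
}}

```text
t: 3.5
tcp_pos: [0.4675, -0.3082, 0.3092]
tool_rot: [0.992, -0.128, 0.001, -0.001]
force: [-0.3, -0.8, -2.3]
finger_gap: 0.39
```

```bash
python3 go.py 467.9 -307.8 210 -14.6 467.9 -307.8 196 -14.6; python3 - <<'E'
from h import *
s=shot('wrist','w2.png')
hsv=cv2.cvtColor(s['image'],cv2.COLOR_BGR2HSV)
E
```

```text
tcp [ 0.4675 -0.3082  0.3092] psi -14.71 zaxis [ 0.002  0.001 -1.   ] t 3.5 gap 0.39 F [-0.3 -0.8 -2.3]
[ 0.2 -0.3 99.2] turn -0.1
[ 1.000e-01 -3.000e-01  1.132e+02] turn -0.1
```

View pics/w2.png

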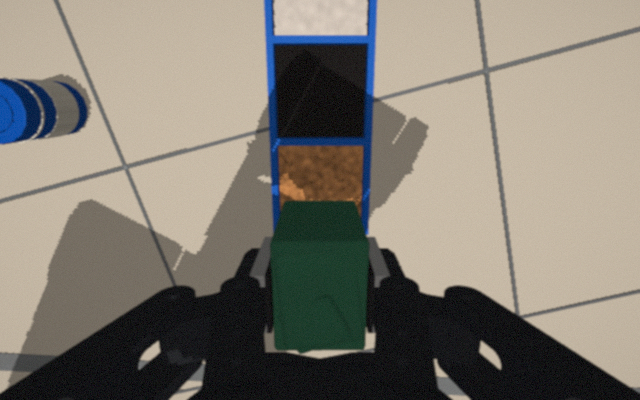

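The stone is gripped and in line with the cork cell: the tray axis is at column 321 and the stone at 320. Next I'll lower and release.

{"name": "servo_tool", "arguments": {
  "rows": [
    [[0,0,50],0,-1],
    [[0,0,90],0,-1],
    [[0,0,105],0,-1],
    [[0,0,110],0,-1],
    [[0,0,113],0,-1],
    [[0,0,113],0,-1]
  ]
}}

```text
t: 4.15
tcp_pos: [0.4678, -0.3064, 0.1966]
tool_rot: [0.992, -0.127, 0.001, -0.001]
force: [-0.2, 0.2, -0.9]
finger_gap: 0.388
```

```bash
python3 go.py 467.9 -307.8 196 -14.6
```

```text
tcp [ 0.4678 -0.3064  0.1966] psi -14.59 zaxis [ 0.002  0.001 -1.   ] t 4.15 gap 0.388 F [-0.2  0.2 -0.9]
[0.4 1.3 0.6] turn 0.0
```

{"name": "servo_tool", "arguments": {
  "rows": [
    [[0,0,1.5],0,-1],
    [[0,0,1.5],0,-1],
    [[0,0,1.5],0,0.3],
    [[0,0,1.5],0,0.3],
    [[0,0,1.5],0,0.3],
    [[0,0,-30],0,0.3],
    [[0,0,-70],0,0.3],
    [[0,0,-110],0,0.5]
  ]
}}

```text
t: 4.95
tcp_pos: [0.4674, -0.3065, 0.3074]
tool_rot: [0.992, -0.127, 0.0, -0.001]
force: [0.1, -0.9, 0.6]
finger_gap: 0.749
```

```bash
python3 go.py 667.1 12.3 310 0
```

```text
tcp [ 0.4674 -0.3065  0.3074] psi -14.6 zaxis [ 0.001  0.003 -1.   ] t 4.95 gap 0.749 F [ 0.1 -0.9  0.6]
[ 112.9 -358.8   -1.6] turn -14.6
```

{"name": "servo_tool", "arguments": {
  "rows": [
    [[113,-359,-2],0,1],
    [[113,-359,-2],0,1],
    [[113,-359,-2],0,1],
    [[113,-359,-2],0,1],
    [[113,-359,-2],0,1],
    [[113,-359,-2],0,1],
    [[113,-359,-2],0,1],
    [[113,-359,-2],0,1]
  ]
}}

```text
t: 5.75
tcp_pos: [0.6686, 0.0162, 0.3106]
tool_rot: [0.992, -0.126, 0.001, -0.002]
force: [0.5, -0.9, 0.1]
finger_gap: 1.0
```

{"name": "servo_tool", "arguments": {
  "rows": [
    [[0,0,0],0,1],
    [[0,0,0],0,1]
  ]
}}

```text
t: 5.95
tcp_pos: [0.6684, 0.017, 0.3104]
tool_rot: [0.992, -0.125, 0.001, -0.002]
force: [-0.4, 0.0, -0.5]
finger_gap: 1.002
```

```bash
python3 go.py 667.1 12.3 310 -14.6 667.1 12.3 195 -14.6; python3 - <<'E'
from h import *
s=shot('top'); P=cloud(s); z=P[...,2]
v,u=np.mgrid[:400,:640]
q=P[(z>.035)&(z<.065)&(u>425)&(u<475)&(v>155)&(v<260)]
print(len(q),cv2.minAreaRect((q[:,:2]*1000).astype(np.float32)),np.percentile(q[:,2],95))
E
```

```text
tcp [0.6684 0.017  0.3104] psi -14.32 zaxis [ 0.002  0.003 -1.   ] t 5.95 gap 1.002 F [-0.4  0.  -0.5]
[-0.1  4.8  0.3] turn 0.3
[ -0.2   5.2 115.3] turn 0.3
365 ((469.3287353515625, -305.2359619140625), (34.355751037597656, 44.18559646606445), 75.56280517578125) 0.061568536405117995
```

The green stone sits flat: its top rose 5 mm and it is within 3 mm of the cell centre. The yellow jar is next.

{"name": "servo_tool", "arguments": {
  "rows": [
    [[0,5,40],0,1],
    [[0,5,80],0,1],
    [[0,5,110],0,1],
    [[0,5,115],0,1],
    [[0,5,115],0,1],
    [[0,5,115],0,-1],
    [[0,5,115],0,-1],
    [[0,5,115],0,-1]
  ],
  "force": 50
}}

```text
t: 6.8
tcp_pos: [0.6675, 0.0112, 0.1972]
tool_rot: [0.992, -0.125, 0.002, -0.001]
force: [0.1, -0.3, 0.2]
finger_gap: 0.512
```

{"name": "servo_tool", "arguments": {
  "rows": [
    [[0,0,0],0,-1],
    [[0,0,0],0,-1],
    [[0,0,0],0,-1]
  ]
}}

```text
t: 7.1
tcp_pos: [0.6675, 0.0113, 0.1975]
tool_rot: [0.992, -0.125, 0.002, -0.001]
force: [0.4, 0.0, 3.3]
finger_gap: 0.457
```

```bash
python3 go.py 605.3 -343.6 315 -14.6
```

```text
tcp [0.6675 0.0113 0.1975] psi -14.4 zaxis [ 0.004  0.002 -1.   ] t 7.1 gap 0.457 F [0.4 0.  3.3]
[  28.4  358.9 -118.6] turn 0.2
```

{"name": "servo_tool", "arguments": {
  "rows": [
    [[0,0,-50],0,-1],
    [[0,0,-100],0,-1],
    [[28,359,-119],0,-1],
    [[28,359,-119],0,-1],
    [[28,359,-119],0,-1],
    [[28,359,-119],0,-1],
    [[28,359,-119],0,-1],
    [[28,359,-119],0,-1]
  ]
}}

```text
t: 7.9
tcp_pos: [0.6146, -0.2857, 0.3122]
tool_rot: [0.992, -0.125, 0.002, -0.002]
force: [1.5, -0.9, -1.4]
finger_gap: 0.453
```

```bash
python3 go.py 605.3 -343.6 315 -14.6
```

```text
tcp [ 0.6146 -0.2857  0.3122] psi -14.39 zaxis [ 0.004  0.003 -1.   ] t 7.9 gap 0.453 F [ 1.5 -0.9 -1.4]
[ 5.4 58.3 -3. ] turn 0.2
```

{"name": "servo_tool", "arguments": {
  "rows": [
    [[5,58,-3],0,-1],
    [[5,58,-3],0,-1],
    [[5,58,-3],0,-1],
    [[5,58,-3],0,-1]
  ]
}}

```text
t: 8.3
tcp_pos: [0.6048, -0.342, 0.3144]
tool_rot: [0.992, -0.125, 0.001, -0.003]
force: [1.1, 0.7, -0.8]
finger_gap: 0.454
```

```bash
python3 go.py 605.3 -343.6 203 -14.6;  python3 - <<'E'
from h import *
s=shot('wrist','w3.png')
E
```

```text
tcp [ 0.6048 -0.342   0.3144] psi -14.38 zaxis [ 0.003  0.005 -1.   ] t 8.3 gap 0.454 F [ 1.1  0.7 -0.8]
[  0.7   2.1 111.4] turn 0.2
```

View pics/w3.png

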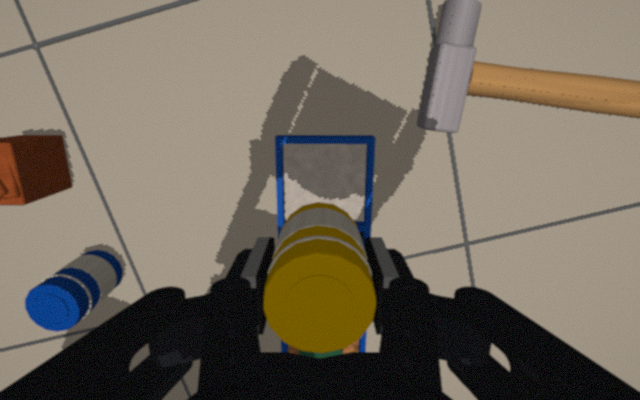

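The jar is upright in the grip at (320,280). The white cell's centreline is at column 325, about 2 mm to the right, which matches the computed shift.

{"name": "servo_tool", "arguments": {
  "rows": [
    [[1,2,45],0,-1],
    [[1,2,85],0,-1],
    [[1,2,103],0,-1],
    [[1,2,109],0,-1],
    [[1,2,111],0,-1],
    [[1,2,112],0,-1]
  ]
}}

```text
t: 8.95
tcp_pos: [0.6069, -0.343, 0.2041]
tool_rot: [0.992, -0.124, 0.003, -0.002]
force: [0.3, -0.4, 0.0]
finger_gap: 0.457
```

```bash
python3 go.py 605.3 -343.6 203 -14.6
```

```text
tcp [ 0.6069 -0.343   0.2041] psi -14.27 zaxis [ 0.005  0.003 -1.   ] t 8.95 gap 0.457 F [ 0.3 -0.4  0. ]
[-1.4  1.   1.1] turn 0.3
```

{"name": "servo_tool", "arguments": {
  "rows": [
    [[-1,1,2],0,-1],
    [[-1,1,2],0,-1],
    [[-1,1,2],0,0.4],
    [[-1,1,2],0,0.4],
    [[-1,1,2],0,0.4],
    [[-1,1,-30],0,0.4],
    [[-1,1,-70],0,0.4],
    [[-1,1,-115],0,0.5]
  ]
}}

```text
t: 9.75
tcp_pos: [0.6046, -0.3437, 0.3189]
tool_rot: [0.992, -0.124, 0.001, -0.003]
force: [0.3, -1.1, -0.2]
finger_gap: 0.745
```

```bash
python3 go.py 470.6 120.8 315 -14.6
```

```text
tcp [ 0.6046 -0.3437  0.3189] psi -14.27 zaxis [ 0.003  0.005 -1.   ] t 9.75 gap 0.745 F [ 0.3 -1.1 -0.2]
[-244.4 -417.1    5.7] turn 0.3
```

{"name": "servo_tool", "arguments": {
  "rows": [
    [[-244,-417,6],0,1],
    [[-244,-417,6],0,1],
    [[-244,-417,6],0,1],
    [[-244,-417,6],0,1],
    [[-244,-417,6],0,1],
    [[-244,-417,6],0,1],
    [[-244,-417,6],0,1],
    [[-244,-417,6],0,1]
  ]
}}

```text
t: 10.55
tcp_pos: [0.4934, 0.0419, 0.3158]
tool_rot: [0.992, -0.125, 0.002, -0.003]
force: [1.2, 0.0, 0.2]
finger_gap: 1.001
```

```bash
python3 go.py 470.6 120.8 315 -14.6; python3 - <<'E'
from h import *
s=shot('top'); P=cloud(s); z=P[...,2]
v,u=np.mgrid[:400,:640]
b=(z>.045)&(z<.075)&(u>425)&(u<480)&(v>150)
for nm,k in (('stone',v>205),('jar',v<200)):
    q=P[b&k&(v<260)]; print(nm,len(q),cv2.minEnclosingCircle((q[:,:2]*1000).astype(np.float32)),q[:,:2].mean(0),np.percentile(q[:,2],[50,95]))
E
```

```text
tcp [0.4934 0.0419 0.3158] psi -14.32 zaxis [ 0.004  0.005 -1.   ] t 10.55 gap 1.001 F [1.2 0.  0.2]
[-41.6 -70.8   1.1] turn 0.3
stone 332 ((469.293701171875, -305.34368896484375), 26.172714233398438) [ 0.46910994 -0.30367921] [0.05680326 0.06127127]
jar 297 ((607.03369140625, -342.4622497558594), 20.954145431518555) [ 0.60523694 -0.33976302] [0.06577774 0.06842083]
```

The jar stands within 2 mm of the white cell's centre, with its top at 66 mm, so it is on the floor. On to the tub.

{"name": "servo_tool", "arguments": {
  "rows": [
    [[-42,-71,1],0,1],
    [[-42,-71,1],0,1],
    [[-42,-71,1],0,1],
    [[-42,-71,1],0,1]
  ]
}}

```text
t: 11.0
tcp_pos: [0.466, 0.1277, 0.3155]
tool_rot: [0.993, -0.121, -0.002, -0.004]
force: [0.2, -0.3, 0.6]
finger_gap: 1.0
```

```bash
python3 go.py 470.6 120.8 195 -14.6
```

```text
tcp [0.466  0.1277 0.3155] psi -13.91 zaxis [-0.002  0.009 -1.   ] t 11.0 gap 1.0 F [ 0.2 -0.3  0.6]
[  6.7   6.5 120.4] turn 0.7
```

{"name": "servo_tool", "arguments": {
  "rows": [
    [[7,7,40],0.5,1],
    [[7,7,80],0.5,1],
    [[7,7,112],0.5,1],
    [[7,7,120],0.5,1],
    [[7,7,120],0.5,1],
    [[7,7,120],0.5,-1],
    [[7,7,120],0.5,-1],
    [[7,7,120],0.5,-1]
  ],
  "force": 50
}}

```text
t: 11.8
tcp_pos: [0.4714, 0.1201, 0.1972]
tool_rot: [0.992, -0.125, -0.0, -0.004]
force: [-0.3, -1.6, 4.4]
finger_gap: 0.574
```

{"name": "servo_tool", "arguments": {
  "rows": [
    [[0,0,0],0,-1],
    [[0,0,0],0,-1],
    [[0,0,0],0,-1]
  ]
}}

```text
t: 12.1
tcp_pos: [0.4714, 0.1202, 0.1975]
tool_rot: [0.992, -0.125, 0.0, -0.004]
force: [1.0, 0.0, -1.7]
finger_gap: 0.576
```

```bash
python3 go.py 536.6 -325.7 325 -14.6
```

```text
tcp [0.4714 0.1202 0.1975] psi -14.37 zaxis [ 0.002  0.009 -1.   ] t 12.1 gap 0.576 F [ 1.   0.  -1.7]
[ 173.8  414.6 -131.2] turn 0.2
```

{"name": "servo_tool", "arguments": {
  "rows": [
    [[0,0,-50],0,-1],
    [[0,0,-100],0,-1],
    [[174,415,-131],0,-1],
    [[174,415,-131],0,-1],
    [[174,415,-131],0,-1],
    [[174,415,-131],0,-1],
    [[174,415,-131],0,-1],
    [[174,415,-131],0,-1]
  ]
}}

```text
t: 12.9
tcp_pos: [0.5145, -0.1787, 0.3155]
tool_rot: [0.992, -0.125, -0.0, -0.005]
force: [1.9, 0.1, -1.1]
finger_gap: 0.567
```

```bash
python3 go.py 536.6 -325.7 325 -14.6
```

```text
tcp [ 0.5145 -0.1787  0.3155] psi -14.38 zaxis [ 0.001  0.009 -1.   ] t 12.9 gap 0.567 F [ 1.9  0.1 -1.1]
[ 58.  136.8 -10.9] turn 0.2
```

{"name": "servo_tool", "arguments": {
  "rows": [
    [[58,137,-11],0,-1],
    [[58,137,-11],0,-1],
    [[58,137,-11],0,-1],
    [[58,137,-11],0,-1],
    [[58,137,-11],0,-1],
    [[58,137,-11],0,-1]
  ]
}}

```text
t: 13.5
tcp_pos: [0.536, -0.3247, 0.3243]
tool_rot: [0.992, -0.125, -0.001, -0.006]
force: [-0.9, 0.2, -1.2]
finger_gap: 0.57
```

```bash
python3 go.py 536.6 -325.7 203 -14.6;  python3 - <<'E'
from h import *
s=shot('wrist','w4.png')
E
```

```text
tcp [ 0.536  -0.3247  0.3243] psi -14.37 zaxis [-0.001  0.012 -1.   ] t 13.5 gap 0.57 F [-0.9  0.2 -1.2]
[  1.4   2.2 121.3] turn 0.2
```

View pics/w4.png

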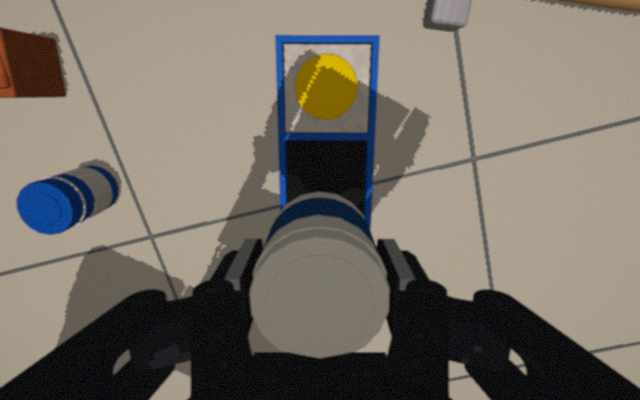

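The tub is held upright at (320,290) over the black cell, whose axis is at about column 326. The yellow jar stands well in the white cell at (327,86). I'll lower with a 2 mm correction.

{"name": "servo_tool", "arguments": {
  "rows": [
    [[1,2,45],0,-1],
    [[1,2,90],0,-1],
    [[1,2,112],0,-1],
    [[1,2,118],0,-1],
    [[1,2,121],0,-1],
    [[1,2,122],0,-1]
  ]
}}

```text
t: 14.15
tcp_pos: [0.5371, -0.3247, 0.2035]
tool_rot: [0.992, -0.124, -0.0, -0.005]
force: [-0.0, -0.1, -1.7]
finger_gap: 0.571
```

```bash
python3 go.py 536.6 -325.7 203 -14.6
```

```text
tcp [ 0.5371 -0.3247  0.2035] psi -14.26 zaxis [ 0.    0.01 -1.  ] t 14.15 gap 0.571 F [-0.  -0.1 -1.7]
[-0.3  1.1  0.5] turn 0.3
```

{"name": "servo_tool", "arguments": {
  "rows": [
    [[0,1,2],0,-1],
    [[0,1,2],0,-1],
    [[0,1,2],0,0.5],
    [[0,1,2],0,0.5],
    [[0,1,2],0,0.5],
    [[0,1,-30],0,0.5],
    [[0,1,-70],0,0.5],
    [[0,1,-115],0,0.5]
  ]
}}

```text
t: 14.95
tcp_pos: [0.5364, -0.3266, 0.3187]
tool_rot: [0.992, -0.124, -0.002, -0.006]
force: [0.3, -0.8, -0.5]
finger_gap: 0.75
```

```bash
python3 go.py 677.5 -128.3 315 -14.2
```

```text
tcp [ 0.5364 -0.3266  0.3187] psi -14.27 zaxis [-0.002  0.012 -1.   ] t 14.95 gap 0.75 F [ 0.3 -0.8 -0.5]
[  87.9 -226.9    5.8] turn -0.1
```

{"name": "servo_tool", "arguments": {
  "rows": [
    [[88,-227,6],0,1],
    [[88,-227,6],0,1],
    [[88,-227,6],0,1],
    [[88,-227,6],0,1],
    [[88,-227,6],0,1],
    [[88,-227,6],0,1],
    [[88,-227,6],0,1]
  ]
}}

```text
t: 15.65
tcp_pos: [0.6779, -0.127, 0.3146]
tool_rot: [0.992, -0.123, -0.002, -0.006]
force: [0.0, -1.6, -0.3]
finger_gap: 1.0
```

```bash
python3 go.py 677.5 -128.3 188 -14.2; python3 - <<'E'
from h import *
s=shot('top','t2.png'); P=cloud(s); z=P[...,2]
v,u=np.mgrid[:400,:640]
b=(z>.052)&(z<.075)&(u>425)&(u<480)&(v>190)&(v<222)
q=P[b]; print('tub',len(q),cv2.minEnclosingCircle((q[:,:2]*1000).astype(np.float32)),np.percentile(q[:,2],[10,50,95]))
s=shot('wrist'); P=cloud(s); z=P[...,2]
m=((z>.03)&(z<.07)).astype(np.uint8); n,L,S,C=cv2.connectedComponentsWithStats(m)
for i in range(1,n):
    if S[i,4]>800: q=P[L==i]; print(S[i],cv2.minAreaRect((q[:,:2]*1000).astype(np.float32)))
E
```

```text
tcp [ 0.6779 -0.127   0.3146] psi -14.12 zaxis [-0.002  0.012 -1.   ] t 15.65 gap 1.0 F [ 0.  -1.6 -0.3]
[  0.6   2.7 126.6] turn 0.1Traceback (most recent call last):
  File "<stdin>", line 5, in <module>
    return _quantile_unchecked(
        a, q, axis, out, overwrite_input, method, keepdims, weights)
    return _ureduce(a,
                    func=_quantile_ureduce_func,
    ...<5 lines>...
                    overwrite_input=overwrite_input,
                    method=method)
    r = func(a, **kwargs)
    result = _quantile(arr,
                       quantiles=q,
    ...<2 lines>...
                       out=out,
                       weights=wgt)
    slices_having_nans = np.isnan(arr[-1, ...])
                                  ~~~^^^^^^^^^
IndexError: index -1 is out of bounds for axis 0 with size 0
```

View pics/t2.png

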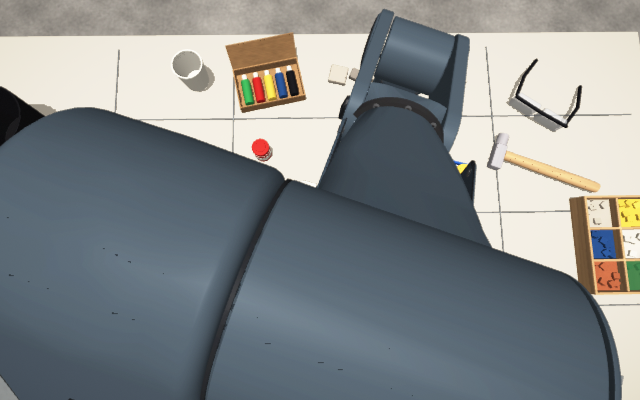

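The arm simply hides the tray from the top camera here, so the tub can be checked later. I'll go on with the terracotta stone.

{"name": "servo_tool", "arguments": {
  "rows": [
    [[1,3,45],0,1],
    [[1,3,90],0,1],
    [[1,3,120],0,1],
    [[1,3,126],0,1],
    [[1,3,126],0,1],
    [[1,3,126],0,-1],
    [[1,3,126],0,-1],
    [[1,3,126],0,-1]
  ],
  "force": 60
}}

```text
t: 16.5
tcp_pos: [0.6779, -0.1303, 0.1908]
tool_rot: [0.992, -0.124, -0.0, -0.005]
force: [0.2, -0.0, 0.4]
finger_gap: 0.519
```

{"name": "servo_tool", "arguments": {
  "rows": [
    [[0,0,0],0,-1],
    [[0,0,0],0,-1],
    [[0,0,0],0,-1]
  ]
}}

```text
t: 16.8
tcp_pos: [0.6782, -0.1302, 0.1915]
tool_rot: [0.992, -0.124, 0.0, -0.005]
force: [0.4, 0.6, 2.9]
finger_gap: 0.387
```

```bash
python3 go.py 552.2 279.8 325 10.4
```

```text
tcp [ 0.6782 -0.1302  0.1915] psi -14.22 zaxis [ 0.002  0.01  -1.   ] t 16.8 gap 0.387 F [0.4 0.6 2.9]
[-222.9 -367.8 -129.6] turn -24.6
```

{"name": "servo_tool", "arguments": {
  "rows": [
    [[0,0,-50],0,-1],
    [[0,0,-100],0,-1],
    [[-223,-368,-130],-24.6,-1],
    [[-223,-368,-130],-24.6,-1],
    [[-223,-368,-130],-24.6,-1],
    [[-223,-368,-130],-24.6,-1],
    [[-223,-368,-130],-24.6,-1],
    [[-223,-368,-130],-24.6,-1]
  ]
}}

```text
t: 17.6
tcp_pos: [0.5893, 0.1565, 0.3145]
tool_rot: [0.996, 0.09, 0.001, -0.005]
force: [1.0, -0.0, -3.0]
finger_gap: 0.388
```

```bash
python3 go.py 552.2 279.8 325 10.4
```

```text
tcp [0.5893 0.1565 0.3145] psi 10.37 zaxis [ 0.001  0.01  -1.   ] t 17.6 gap 0.388 F [ 1. -0. -3.]
[ -14.3 -128.1   -9.2] turn -0.0
```

{"name": "servo_tool", "arguments": {
  "rows": [
    [[-14,-128,-9],0,-1],
    [[-14,-128,-9],0,-1],
    [[-14,-128,-9],0,-1],
    [[-14,-128,-9],0,-1],
    [[-14,-128,-9],0,-1],
    [[-14,-128,-9],0,-1]
  ]
}}

```text
t: 18.2
tcp_pos: [0.5527, 0.2789, 0.3243]
tool_rot: [0.996, 0.09, 0.0, -0.005]
force: [1.1, -0.7, -2.3]
finger_gap: 0.392
```

```bash
python3 go.py 552.2 279.8 197 10.4; python3 - <<'E'
from h import *
s=shot('wrist','w5.png')
E
```

```text
tcp [0.5527 0.2789 0.3243] psi 10.33 zaxis [-0.     0.009 -1.   ] t 18.2 gap 0.392 F [ 1.1 -0.7 -2.3]
[ -0.5   0.2 127.3] turn -0.1
```

View pics/w5.png

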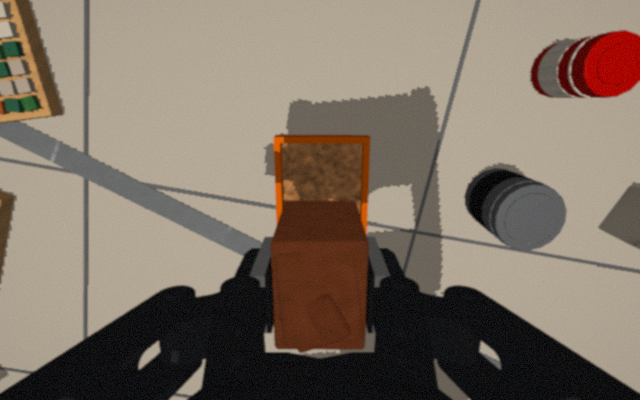

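The terracotta stone at (320,280) lines up with the cork cell's centre at column 321. Lowering.

{"name": "servo_tool", "arguments": {
  "rows": [
    [[0,0,45],0,-1],
    [[0,0,95],0,-1],
    [[0,0,118],0,-1],
    [[0,0,124],0,-1],
    [[0,0,127],0,-1],
    [[0,0,128],0,-1]
  ]
}}

```text
t: 18.85
tcp_pos: [0.554, 0.2794, 0.1974]
tool_rot: [0.996, 0.089, 0.002, -0.005]
force: [0.2, -0.1, -2.2]
finger_gap: 0.389
```

```bash
python3 go.py 552.2 279.8 197 10.4
```

```text
tcp [0.554  0.2794 0.1974] psi 10.22 zaxis [ 0.002  0.01  -1.   ] t 18.85 gap 0.389 F [ 0.2 -0.1 -2.2]
[-1.7 -0.7  0.4] turn -0.2
```

{"name": "servo_tool", "arguments": {
  "rows": [
    [[-1,0,2],0,-1],
    [[-1,0,2],0,-1],
    [[-1,0,2],0,0.3],
    [[-1,0,2],0,0.3],
    [[-1,0,2],0,0.3],
    [[-1,0,-30],0,0.3],
    [[-1,0,-70],0,0.3],
    [[-1,0,-115],0,0.5]
  ]
}}

```text
t: 19.65
tcp_pos: [0.5523, 0.2779, 0.3127]
tool_rot: [0.996, 0.089, 0.0, -0.005]
force: [0.1, 0.4, 0.5]
finger_gap: 0.746
```

```bash
python3 go.py 671.8 115.8 315 10.4
```

```text
tcp [0.5523 0.2779 0.3127] psi 10.22 zaxis [-0.     0.009 -1.   ] t 19.65 gap 0.746 F [0.1 0.4 0.5]
[ 88.8 180.7  -3.9] turn -0.2
```

{"name": "servo_tool", "arguments": {
  "rows": [
    [[89,181,-4],0,1],
    [[89,181,-4],0,1],
    [[89,181,-4],0,1],
    [[89,181,-4],0,1],
    [[89,181,-4],0,1],
    [[89,181,-4],0,1],
    [[89,181,-4],0,1]
  ]
}}

```text
t: 20.35
tcp_pos: [0.6711, 0.1163, 0.3148]
tool_rot: [0.996, 0.089, -0.001, -0.005]
force: [0.1, -0.6, 0.1]
finger_gap: 1.002
```

```bash
python3 go.py 671.8 115.8 195 10.4
```

```text
tcp [0.6711 0.1163 0.3148] psi 10.24 zaxis [-0.002  0.01  -1.   ] t 20.35 gap 1.002 F [ 0.1 -0.6  0.1]
[  0.6   1.8 119.8] turn -0.2
```

{"name": "servo_tool", "arguments": {
  "rows": [
    [[1,2,45],0,1],
    [[1,2,90],0,1],
    [[1,2,114],0,1],
    [[1,2,119],0,1],
    [[1,2,119],0,1],
    [[1,2,119],0,-1],
    [[1,2,119],0,-1],
    [[1,2,119],0,-1]
  ],
  "force": 50
}}

```text
t: 21.15
tcp_pos: [0.6728, 0.1159, 0.1977]
tool_rot: [0.996, 0.089, 0.001, -0.005]
force: [-1.2, -0.2, -0.4]
finger_gap: 0.522
```

{"name": "servo_tool", "arguments": {
  "rows": [
    [[0,0,0],0,-1],
    [[0,0,0],0,-1],
    [[0,0,0],0,-1]
  ]
}}

```text
t: 21.45
tcp_pos: [0.6728, 0.1158, 0.198]
tool_rot: [0.996, 0.089, 0.001, -0.005]
force: [-0.0, -0.1, 1.1]
finger_gap: 0.459
```

```bash
python3 go.py 482.4 267.0 335 10.4
```

```text
tcp [0.6728 0.1158 0.198 ] psi 10.25 zaxis [ 0.001  0.01  -1.   ] t 21.45 gap 0.459 F [-0.  -0.1  1.1]
[-160.  -184.  -135.7] turn -0.2
```

{"name": "servo_tool", "arguments": {
  "rows": [
    [[0,0,-50],0,-1],
    [[0,0,-100],0,-1],
    [[-160,-184,-136],0,-1],
    [[-160,-184,-136],0,-1],
    [[-160,-184,-136],0,-1],
    [[-160,-184,-136],0,-1],
    [[-160,-184,-136],0,-1],
    [[-160,-184,-136],0,-1]
  ]
}}

```text
t: 22.25
tcp_pos: [0.4771, 0.2696, 0.3357]
tool_rot: [0.996, 0.092, -0.001, -0.005]
force: [-0.0, -0.9, -1.2]
finger_gap: 0.455
```

{"name": "servo_tool", "arguments": {
  "rows": [
    [[0,0,0],0,-1],
    [[0,0,0],0,-1]
  ]
}}

```text
t: 22.45
tcp_pos: [0.4772, 0.2696, 0.3356]
tool_rot: [0.996, 0.092, -0.002, -0.005]
force: [-0.1, 0.1, -1.8]
finger_gap: 0.457
```

```bash
python3 go.py 482.4 267.0 203 10.4; python3 - <<'E'
from h import *
s=shot('wrist','w6.png')
E
```

```text
tcp [0.4772 0.2696 0.3356] psi 10.56 zaxis [-0.004  0.01  -1.   ] t 22.45 gap 0.457 F [-0.1  0.1 -1.8]
[  4.9   4.9 132.5] turn 0.2
```

View pics/w6.png

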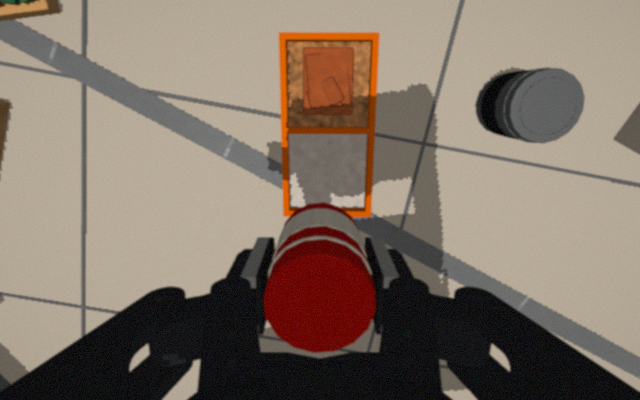

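The red jar is held at (320,280). The white cell's centre is at about (328,172), ahead and right by the 5 mm that the numbers give. The terracotta stone is centred in its cork cell at (328,80).

{"name": "servo_tool", "arguments": {
  "rows": [
    [[5,5,45],0,-1],
    [[5,5,95],0,-1],
    [[5,5,120],0,-1],
    [[5,5,128],0,-1],
    [[5,5,131],0,-1],
    [[5,5,132],0,-1],
    [[5,5,132],0,-1]
  ]
}}

```text
t: 23.2
tcp_pos: [0.484, 0.2666, 0.2047]
tool_rot: [0.996, 0.091, 0.0, -0.005]
force: [-0.9, 1.0, -0.9]
finger_gap: 0.457
```

```bash
python3 go.py 482.4 267.0 203 10.4
```

```text
tcp [0.484  0.2666 0.2047] psi 10.5 zaxis [-0.001  0.011 -1.   ] t 23.2 gap 0.457 F [-0.9  1.  -0.9]
[-1.5 -0.7  1.7] turn 0.1
```

{"name": "servo_tool", "arguments": {
  "rows": [
    [[-1,0,2.5],0,-1],
    [[-1,0,2.5],0,-1],
    [[-1,0,2.5],0,0.4],
    [[-1,0,2.5],0,0.4],
    [[-1,0,2.5],0,0.4],
    [[-1,0,-30],0,0.4],
    [[-1,0,-70],0,0.4],
    [[-1,0,-115],0,0.5]
  ]
}}

```text
t: 24.0
tcp_pos: [0.4827, 0.265, 0.32]
tool_rot: [0.996, 0.091, -0.001, -0.005]
force: [1.0, 0.4, 0.1]
finger_gap: 0.75
```

```bash
python3 go.py 390 0 340 10.4
```

```text
tcp [0.4827 0.265  0.32  ] psi 10.49 zaxis [-0.004  0.01  -1.   ] t 24.0 gap 0.75 F [1.  0.4 0.1]
[-139.4  243.5  -22.3] turn 0.1
```

```bash
python3 go.py 180 560 400 10.4
```

```text
tcp [0.4827 0.265  0.32  ] psi 10.49 zaxis [-0.004  0.01  -1.   ] t 24.0 gap 0.75 F [1.  0.4 0.1]
[-244.1 -346.   -76. ] turn 0.1
```

{"name": "servo_tool", "arguments": {
  "rows": [
    [[-244,-346,-76],-35,0.5],
    [[-244,-346,-76],-35,0.5],
    [[-244,-346,-76],-35,0.5],
    [[-244,-346,-76],-35,0.5],
    [[-244,-346,-76],-35,0.5],
    [[-244,-346,-76],-35,0.5],
    [[-244,-346,-76],-35,0.5],
    [[-244,-346,-76],-35,0.5]
  ]
}}

```text
t: 24.8
tcp_pos: [0.1996, 0.5402, 0.3949]
tool_rot: [0.922, 0.387, 0.0, -0.005]
force: [0.9, 0.5, -0.7]
finger_gap: 0.748
```

```bash
sed -i "s/shot('top')/shot('top','t3.png')/; s/^px=.*/px=dict(terra=(196,200),marble=(307,191),green=(443,233),red=(199,228),yellow=(455,172),bluej=(370,188),grey=(254,195),white=(450,203))/" m.py; python3 m.py; python3 go.py; python3 -c "
from h import *; shot('scene','s3.png')"
```

```text
terra 405 [553.8 280.1] [44.6 34.4] ang 9.5 z 0.0613 topmean [0.5531 0.2798 0.0576]
marble 316 [570.4  11.3] [33.9 44. ] ang 73.9 z 0.0571 topmean [0.5703 0.011  0.0529]
green 407 [ 469.3 -305.2] [34.7 44. ] ang 75.8 z 0.0615 topmean [ 0.4692 -0.3047  0.0578]
red 355 264 [482.2 267.1] 19.9 mean [0.4817 0.267  0.0657]
yellow 370 246 [ 607.  -343.1] 20.2 mean [ 0.6065 -0.3418  0.0659]
bluej 299 242 [ 576.2 -130.8] 19.8 mean [ 0.5757 -0.1306  0.0609]
grey 449 387 [564.9 131.6] 25.0 mean [0.5647 0.1316 0.0591]
white 532 397 [ 536.2 -323.5] 25.9 mean [ 0.5371 -0.3225  0.0642]
blue 485 ((536.609619140625, -325.89837646484375), (75.10346984863281, 217.72195434570312), 75.4386978149414) z [0.0145 0.0167 0.0189]
orange 864 ((517.3067016601562, 273.3974914550781), (147.5185546875, 77.23497772216797), 10.400596618652344) z [0.0113 0.0172 0.0588]
tcp [0.1948 0.5447 0.3968] psi 45.75 zaxis [-0.006  0.018 -1.   ] t 24.85 gap 0.754 F [-1.3  4.5  0.6]
```

View pics/t3.png

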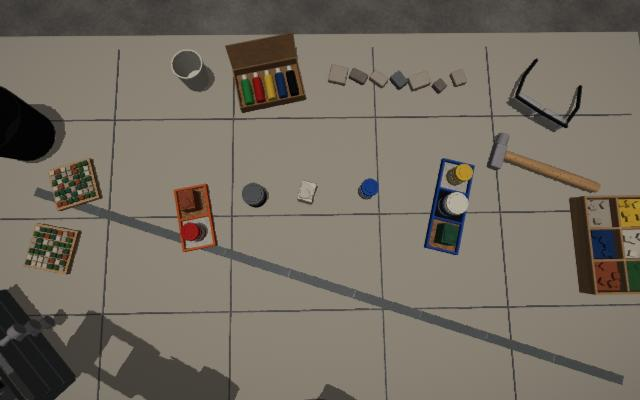

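View pics/s3.png

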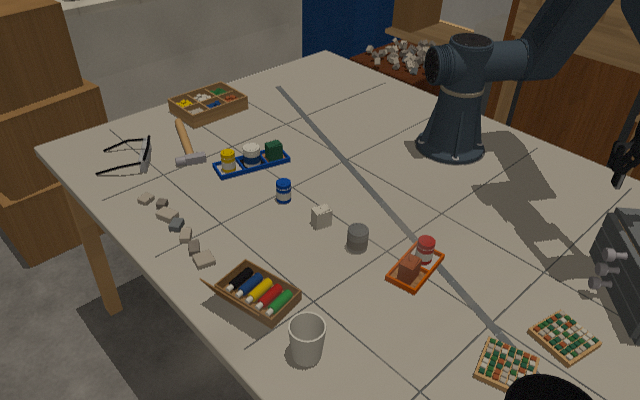

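Both views show all five items upright in the right cells and the spares where they were. The force reads 4.5 N in y, so I'll back away from the machine on the left and let the arm settle before handing in.

{"name": "servo_tool", "arguments": {
  "rows": [
    [[0,60,-30],0,0.5],
    [[0,60,-30],0,0.5],
    [[0,60,-30],0,0.5],
    [[0,60,-30],0,0.5],
    [[0,60,-30],0,0.5],
    [[0,60,-30],0,0.5]
  ]
}}

```text
t: 25.5
tcp_pos: [0.2399, 0.5005, 0.4244]
tool_rot: [0.921, 0.39, 0.001, -0.007]
force: [-0.5, 0.2, -0.1]
finger_gap: 0.749
```

{"name": "servo_tool", "arguments": {
  "rows": [
    [[0,0,0],0,0.5],
    [[0,0,0],0,0.5],
    [[0,0,0],0,0.5]
  ]
}}

```text
t: 25.8
tcp_pos: [0.2397, 0.5006, 0.4242]
tool_rot: [0.921, 0.39, 0.001, -0.007]
force: [-0.3, -0.1, 0.8]
finger_gap: 0.748
```

```bash
python3 go.py; python3 m.py | head -8 | cut -c1-60; python3 -c "
from h import *; s=sense(); print(np.round(s['force'],2),np.round(s['qd'],3)); print(sign_off())"
```

```text
tcp [0.2397 0.5006 0.4242] psi 45.93 zaxis [-0.005  0.014 -1.   ] t 25.8 gap 0.748 F [-0.3 -0.1  0.8]
terra 406 [553.7 280.5] [44.2 35.1] ang 9.6 z 0.0617 topmean
marble 316 [570.3  11.3] [33.9 44.3] ang 73.7 z 0.0568 topme
green 404 [ 469.3 -305.6] [34.7 44.3] ang 75.7 z 0.0613 topm
red 355 267 [482.2 267.7] 20.0 mean [0.4817 0.2669 0.0656]
yellow 368 245 [ 607.3 -342.7] 20.4 mean [ 0.6063 -0.3419  0
bluej 300 242 [ 576.3 -131.1] 19.8 mean [ 0.5757 -0.1305  0.
grey 447 388 [565.2 131.5] 25.1 mean [0.5646 0.1316 0.0589]
white 532 394 [ 537.2 -323.8] 25.3 mean [ 0.5373 -0.3228  0.
[-0.92  0.3   0.21] [-0.001 -0.002 -0.001  0.     0.001 -0.001]
the job is handed in; nothing more can be done
None
```

Both kits are made up and the job was handed in at about 26 s. The items went in the order asked: green stone, yellow jar and white tub into the blue tray, then terracotta stone and red jar into the orange tray.

- **Placed items:** the last top-camera check put all five within about 3 mm of their cell centres. Each top is about 5 mm higher than it was on the table, so all stand upright and flat on the cell floors.
- **Spares:** the marble stone, blue jar and grey tub measured within 0.5 mm of where they started.
- **Failed check:** one mid-task look at the white tub gave no reading because the arm hid the tray from the top camera. The later checks showed the tub standing properly.
- **Force reading:** the tool showed 4.5 N once while it was parking near the machine on the left. I moved it away, and it then read under 1 N with the arm still.

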